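Open the seized instrument steriliser

ROBOT

A 6-joint arm with a two-finger parallel gripper is mounted at the origin on the work surface. World frame = base frame: x ahead of the robot, y to its left, z up, the work surface at z = 0. Lengths are in m, angles in rad, forces in N, time in s.
With the tool pointing down it reaches from about 0.325 to 0.775 m from the base axis. Payload 5.5 kg.
Tool frame: the origin (TCP) lies on the mounting face of the last link; the fingertips stand 182 mm ahead of it and the grasp point (between the pads) lies 163 mm ahead of it (robot.grip_point_offset is the distance from the TCP to the grasp point, in m); z points along the fingers, y is the direction in which the jaws open and shut (so a half turn about z gives the same grasp; the last joint's range is limited). The gripper opens to 88 mm and grips with 3 to 60 N. Pads are 20 mm wide; open, the fingers measure 115 mm over their backs; the gripper's body (75 mm by 178 mm) begins 61 mm behind the grasp point.
Start: joints at [-1.203, 0.091, 1.231, -0, 1.82, -0.057], TCP at [0.247, -0.547, 0.405] pointing down, gripper open.
Joint ranges: [-2.87, 2.87], [-0.86, 2.18], [0.17, 2.46], [-1.51, 4.65], [0.06, 2.69], [-2.65, 2.65]. Speed limits (rad/s): [2.57, 2.57, 3.01, 3.14, 3.14, 3.14].

INTERFACE

Orientations are given as a unit quaternion [x, y, z, w].
In Python, from station import robot, vision gives the robot as it stands.
- The arm moves only by the tool apply_moves, never from a script. Its argument "plan" is a list of rows, each a list of 5 numbers: the shift along the tool's x, y, z in m, then the turn about the tool's z in rad, then the finger opening in m, from 0 to 0.0878. A call has 1 to 20 rows; each row is the pose to reach, as a shift and turn from the pose commanded when the call began, along the tool's axes at that moment; what a row does not reach only later rows make up. A row lasts 1/8 s, in which the tool goes at most 62.5 mm and 10.7 degrees, less where a joint would pass 70% of its speed; a pose out of reach is approached as far as the arm can. A call with a gripper value outside its range is refused whole. The fingers move at their own pace and stop on an object; "grip_force" is the grip in N (left out, the last holds). Time passes only in rows, so rows that repeat a pose let the fingers close. It gives the time, the measured TCP pose, the force and the opening at its end, in the units of the state.
- robot.get_obs(): the state, without advancing time (a new reading comes with each control period).
- vision.get_image(name): name is "scene" or "top"; returns (picture, depth): 480x640x3 uint8, red, green, blue; 480x640 float32, m along the optical axis (not along the pixel's ray), 0 where there is no reading.
- vision.camera_model(name): a dict with "intrinsics" (3x3 intrinsics, pixels), "R" (3x3) and "t" (3): a world point X has camera coordinates R X + t. Camera axes: x right, y down, z forward; pixel columns grow to the right and rows downward; lengths in m; the calibration is good to about 2 mm. A picture is of the moment at which its call begins. camera_model takes no time and is no camera call.
- robot.finish_job(): hands the job in, once; it reports no verdict.
The state is a dict: "t": time; "joint_pos": joint angles; "qd": joint speeds; "joint_torque": joint torques, N m; "eef_pos": TCP position; "tcp_rot": TCP orientation; "contact_force": force on the tool from outside, world axes, zero at the start; "wrist_torque": the same for the moment, N m; "gripper_width": opening from 0.0 (shut) to 1.0 (fully open).
Only numpy, scipy, OpenCV 4.12 (cv2) and the standard library are available. Lean on these libraries where they do the work, as an engineer would, in place of code of your own. Each camera call takes 0.05 s, during which the arm holds its last target.

TASK

Open the cooled instrument steriliser: its red wing knob has been done up hard, so break it loose with a short firm twist anticlockwise and then back it off freely, a good half turn or more, until the brass pad under it is well clear of the lid. Swing the bridge bar right aside (it has a black grip at its free end), then lift the lid straight off and lay it down gently, right side up, in the middle of the blue mat. Leave everything else on the bench where it is.

Things in the scene. Friction and masses are not known exactly. Their poses are not given: they have to be found in the camera images.
- knob (a joint): turn of the red wing knob, rad: 0 = hard down (start), grows anticlockwise seen from above, stop at 9. Stiff at first: it takes about 0.7 N m to turn it the first 0.2 rad, then it snaps loose and from 0.8 rad on is free (0.03 N m); it stays where it is left. Knob and pad rise 1.9 mm per rad; the pad is out of the lid's recess, freeing the bridge, from 2.6 rad on
- bridge (a joint): swing of the bridge bar about its upright pivot post, rad: 0 = across the lid (start, against its stop), grows as it swings clockwise seen from above, stop at 1.9. It turns with light friction and stays where it is left. From about 1.2 rad on, the lid can be lifted straight up past it
- knob_grip (a point): centre of the red knob's wing, on the knob's upright axis over the middle of the lid. The wing is 62 mm long along this point's x axis, 14 mm thick along y, 34 mm tall (17 mm above and below this point), on a 32 mm round flange 6 mm thick. z axis up. The bar's top is 26 mm below this point. Under the bar is a sprung brass pad, 35 mm in diameter, in a recess 3 mm deep in the lid's boss
- bridge_grip (a point): centre of the round black grip on the free end of the bridge: upright, 22 mm in diameter, 28 mm tall, on the 18 mm wide bar (bar top 20 mm below this point). The bar runs along this point's x axis: the knob is 145 mm and the upright pivot axis 250 mm away along +x. The latch hook reaches over the bar 39 to 55 mm along +x, its top 10 mm below this point, open on the side the bar swings to
- lid_grip (a point): centre of the black boss of the loose steel lid: boss 50 mm in diameter, 32 mm tall, its lower end 16 mm below this point on the lid's top face. The lid is round, 159 mm in diameter, about 0.45 kg; a plug below it, 138 mm in diameter, hangs 8 mm into the pot with 2.5 mm clearance. The plug's underside, on which the lid stands when laid down, is 30 mm below this point. z axis up
- steriliser: the steriliser, fixed to the bench: grey round base 172 mm in diameter, steel pot 150 mm in diameter with its rim 120 mm above the bench. Origin on the bench at the pot's axis; its +x axis points to the bridge's pivot post (105 mm off), its -x axis to the latch hook (98 mm off, up to 198 mm high)
- mat: blue square mat, 250 x 250 mm, 4 mm thick, fixed to the bench. Origin at the centre of its underside
- scalpel: steel scalpel, 115 mm long, lying on the bench: leave alone. Origin at mid length
- forceps: steel forceps, 120 mm long, lying on the bench: leave alone. Origin at mid length
- jar: specimen jar with black cap, 68 mm in diameter, 96 mm tall: leave alone. Origin at the centre of its underside
- beaker: glass beaker, 76 mm in diameter, 88 mm tall: leave alone. Origin at the centre of its underside
- petri: clear petri dish, 92 mm in diameter, 15 mm tall: leave alone. Origin at the centre of its underside
- slide_box: green slide box, 86 x 61 x 33 mm: leave alone. Origin at the centre of its underside
There are look-alikes about, which are no part of the job. Leave any green or turquoise look-alike of the part that bears lid_grip alone.

How it is judged:
By the outcome, as a careful person would: the job done as asked, in the order asked, and still so for the second after the job is handed in, with the robot touching nothing.
It also fails if it takes over 72 s, if anything falls off the work surface, if the arm or the gripper's body presses on something with over 40 N, if the wrist force passes 120 N, or if a joint passes its speed limit or range.

## Working session

There is one attempt and no reset: what is moved stays moved. The work goes in short steps, Python scripts to look and compute and a tool call to move; the robot and the scene stay as the last step left them, time stands still between calls to the robot, and variables do not carry over. Pictures are saved under pics/ and viewed, and the job is handed in when it is done.

Besides the shell and the picture viewer there is one more tool, called after "Emit:" as name([rows], argument=value, ...), one row to a line, values as JSON. apply_moves: Moves the arm, as the interface text tells. Its arguments: {"type":"object","properties":{"plan":{"type":"array"},"grip_force":{"type":"number"}},"required":["plan"]}

```bash
ls; mkdir -p pics
python3 - <<'E'
from station import robot, vision
import cv2,numpy as np
print(robot.get_obs())
for n in("scene","top"):
    p,d=vision.get_image(n); cv2.imwrite(f"pics/{n}0.png",p[:,:,::-1]); np.savez(f"pics/{n}0.npz",p=p,d=d)
    print(n,vision.camera_model(n))
E
```

```text
pics
{'t': 0.0, 'joint_pos': array([-1.20270328e+00,  9.18287029e-02,  1.23186765e+00, -2.39188441e-05,
        1.81978939e+00, -5.67103726e-02]), 'qd': array([-0.00169121,  0.00013136, -0.00130554,  0.00026123,  0.0003536 ,
        0.00157366]), 'joint_torque': array([-6.66548585e-04, -4.46464491e+01, -4.06443429e+01,  6.98187738e-02,
        2.95448676e-02, -1.92350626e-04]), 'eef_pos': array([ 0.24729271, -0.5467248 ,  0.4035349 ]), 'tcp_rot': array([ 9.77527615e-01,  2.10805278e-01, -1.58227077e-04, -9.33296512e-04]), 'contact_force': array([-0.85407194, -0.5003522 , -0.52166735]), 'wrist_torque': array([-0.01315515, -0.00385616, -0.01811543]), 'gripper_width': 1.0018616186144786}
scene {'intrinsics': array([[562.0547263 ,   0.        , 315.41018512],
       [  0.        , 562.0547263 , 240.93992609],
       [  0.        ,   0.        ,   1.        ]]), 'R': array([[-0.18141812,  0.98333489, -0.01183054],
       [ 0.81000306,  0.14259611, -0.56882457],
       [-0.55765806, -0.11277786, -0.82237379]]), 't': array([ 0.13322735, -0.38190226,  1.87951175])}
top {'intrinsics': array([[472.49802973,   0.        , 322.81446905],
       [  0.        , 472.49802973, 237.81448896],
       [  0.        ,   0.        ,   1.        ]]), 'R': array([[-0.01633662, -0.99982912,  0.00865141],
       [-0.99690267,  0.01562186, -0.07707802],
       [ 0.07692969, -0.00988381, -0.99698753]]), 't': array([-0.02668787,  0.61411293,  1.1614541 ])}
```

View pics/scene0.png

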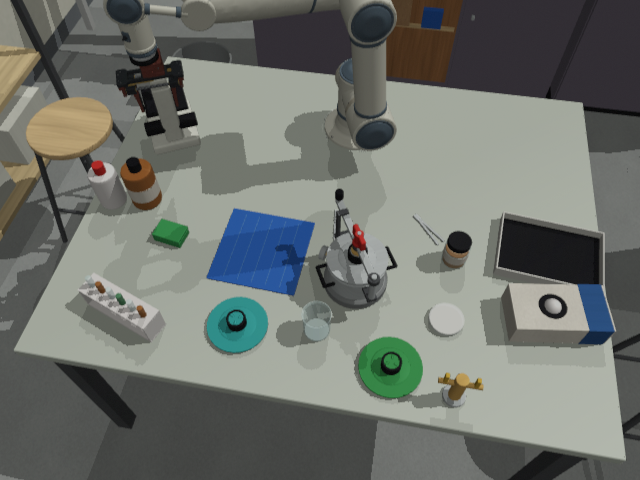

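View pics/top0.png

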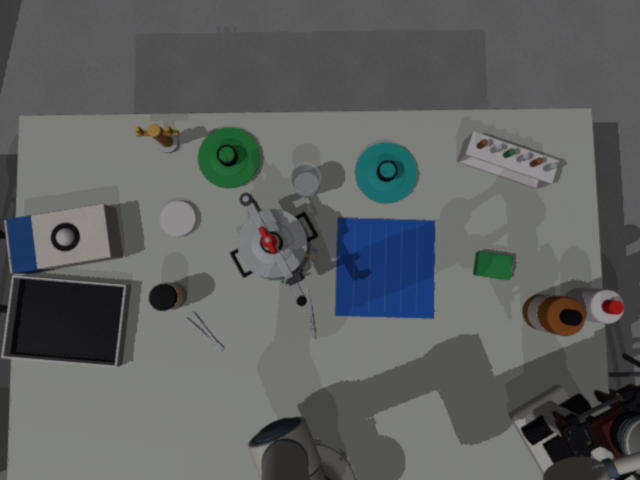

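The scene view shows the steriliser at about (355,265) with the red wing knob at (358,238). The black bridge grip is at (339,195) and the mat at (262,250). In the top view the knob is at (269,241), the grip at (301,300), the pivot at (247,199) and the mat centre at (386,268). Turquoise and green look-alike lids lie nearby. Next I'll zoom in and measure.

```bash
cat > h.py <<'E'
import numpy as np,cv2
from station import robot,vision
def cloud(n,d):
    m=vision.camera_model(n);K=m["intrinsics"];v,u=np.mgrid[0:480,0:640]
    c=np.stack([(u-K[0,2])*d/K[0,0],(v-K[1,2])*d/K[1,1],d],-1)
    return (c-m["t"])@m["R"]
def shot(n,tag):
    p,d=vision.get_image(n);np.savez(f"pics/{n}{tag}.npz",p=p,d=d);return p,d,cloud(n,d)
def load(n,tag):
    z=np.load(f"pics/{n}{tag}.npz");return z["p"],z["d"],cloud(n,z["d"])
def crop(p,u0,v0,w,h,s,f): cv2.imwrite(f,cv2.resize(p[v0:v0+h,u0:u0+w,::-1],None,fx=s,fy=s,interpolation=cv2.INTER_CUBIC))
def pts(n,tag):
    p,d,X=load(n,tag);return p.reshape(-1,3).astype(int),X.reshape(-1,3),d.reshape(-1)>0
E
python3 - <<'E'
from h import *
for n,(u,v) in dict(scene=(290,170),top=(210,170)).items():
    p,d,X=load(n,"0"); crop(p,u,v,130,150,4,f"pics/{n}_c.png")
    hsv=cv2.cvtColor(p,cv2.COLOR_RGB2HSV); 
    q=p.astype(int); ok=d>0
    red=(q[...,0]>120)&(q[...,1]<70)&(q[...,2]<70)&ok&(X[...,2]>.15)&(X[...,2]<.3)
    P=X[red]; print(n,"red",len(P),P.min(0),P.max(0),np.median(P,0))
    top=P[P[:,2]>np.percentile(P[:,2],95)-.006]
    c=top.mean(0); w,V=np.linalg.eigh(np.cov(top[:,:2].T)); print(" top",len(top),c,V[:,1],np.degrees(np.arctan2(V[1,1],V[0,1])),np.ptp((top[:,:2]-c[:2])@V,axis=0))
    r=cv2.minAreaRect(top[:,:2].astype(np.float32)*1000);print(r)
    blk=(q.max(-1)<60)&ok&(X[...,2]>.12)&(X[...,2]<.22)
    B=X[blk]; B=B[(np.abs(B[:,0]-.3)<.3)&(np.abs(B[:,1])<.25)]
    nb,lab,st,ce=cv2.connectedComponentsWithStats(blk.astype(np.uint8))
    for i in range(1,nb):
        if st[i,4]>8: Y=X[lab==i];print("  blk",st[i],Y.mean(0).round(3),Y.max(0).round(3),Y.min(0).round(3))
    blue=(q[...,2]>q[...,0]+50)&(q[...,2]>90)&ok&(np.abs(X[...,2])<.02)
    r=cv2.minAreaRect(X[blue][:,:2].astype(np.float32)*1000);print(" mat",r,np.median(X[blue][:,2]))
E
```

```text
scene red 160 [ 0.42459887 -0.6934592   0.15626735] [0.62347933 0.10141292 0.23719   ] [0.57523494 0.06889325 0.2265144 ]
 top 72 [0.60007918 0.08437638 0.23227478] [-0.87910833 -0.47662201] -151.53498827748348 [0.01869393 0.05562008]
((598.9981689453125, 83.53681182861328), (54.813148498535156, 18.279890060424805), 20.677587509155273)
  blk [175  85  13  26 195] [ 0.109 -0.546  0.133] [ 0.185 -0.515  0.168] [ 0.046 -0.579  0.121]
  blk [141  88  18  30 308] [ 0.141 -0.639  0.133] [ 0.197 -0.596  0.141] [ 0.07  -0.685  0.121]
  blk [356 122  38  25 562] [0.199 0.071 0.162] [0.216 0.128 0.211] [0.165 0.024 0.12 ]
  blk [126 157  15  16 180] [ 0.425 -0.573  0.165] [ 0.439 -0.557  0.179] [ 0.405 -0.603  0.141]
  blk [335 193   8   8  45] [0.475 0.014 0.208] [0.48  0.024 0.219] [0.469 0.005 0.191]
  blk [336 212  12  21  87] [0.521 0.023 0.166] [0.53  0.043 0.201] [0.512 0.015 0.12 ]
  blk [348 244  14  20 137] [0.613 0.076 0.154] [0.639 0.097 0.192] [0.582 0.06  0.129]
  blk [368 276  11  11  46] [0.699 0.131 0.185] [0.704 0.145 0.195] [0.686 0.121 0.162]
 mat ((634.3973388671875, -196.
[... 1168 characters left out ...]
 blk [560 409  17   7  51] [ 0.209 -0.569  0.134] [ 0.212 -0.559  0.159] [ 0.204 -0.578  0.121]
  blk [579 415  14   8  48] [ 0.202 -0.597  0.159] [ 0.213 -0.563  0.203] [ 0.191 -0.631  0.121]
  blk [ 250  417   76   63 1125] [0.182 0.044 0.181] [0.213 0.128 0.22 ] [ 0.083 -0.031  0.123]
  blk [548 416  10  13  60] [ 0.188 -0.536  0.135] [ 0.197 -0.532  0.163] [ 0.181 -0.544  0.12 ]
  blk [543 435  29  28 466] [ 0.129 -0.546  0.13 ] [ 0.165 -0.517  0.158] [ 0.1   -0.578  0.122]
  blk [301 444   7  13  18] [0.164 0.009 0.206] [0.176 0.017 0.22 ] [0.153 0.005 0.197]
 mat ((635.4490356445312, -197.05038452148438), (247.46737670898438, 444.43499755859375), 87.75118255615234) 0.004169463151204492
```

```bash
python3 -c "
import cv2,numpy as np
a=cv2.imread('pics/scene_c.png');b=cv2.imread('pics/top_c.png');c=np.hstack([a,b]);cv2.imwrite('pics/both_c.png',cv2.resize(c,(800,int(600*800/1040))))"
```

```text
(no output)
```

View pics/both_c.png

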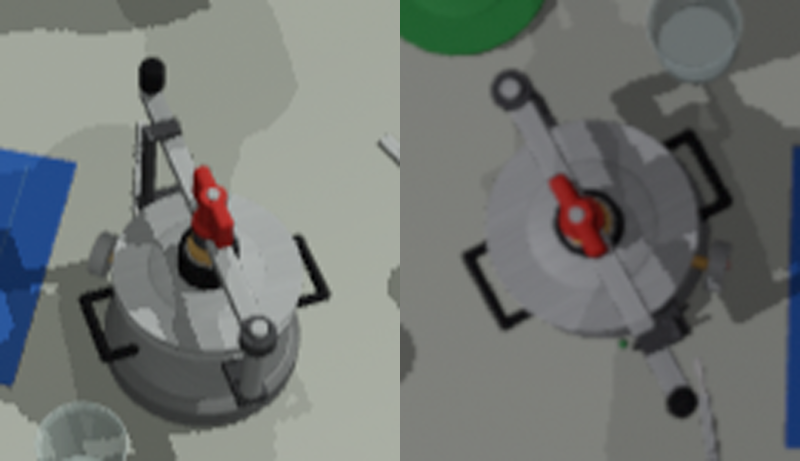

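```bash
cat >> h.py <<'E'
def wing(n,tag,c0=(.598,.083)):
    p,d,X=load(n,tag);q=p.astype(int)
    m=(q[...,0]>90)&(q[...,1]<.5*q[...,0])&(q[...,2]<.5*q[...,0])&(d>0)&(np.hypot(X[...,0]-c0[0],X[...,1]-c0[1])<.06)&(X[...,2]>.18)
    P=X[m];zt=np.percentile(P[:,2],90);T=P[P[:,2]>zt-.008]
    r=cv2.minAreaRect(T[:,:2].astype(np.float32)*1000)
    w,V=np.linalg.eigh(np.cov(T[:,:2].T));a=np.degrees(np.arctan2(V[1,1],V[0,1]))
    return T.mean(0).round(4),round(zt,4),((a+90)%180)-90,r
def frm():
    o=robot.get_obs();from scipy.spatial.transform import Rotation as R
    M=R.from_quat(o["tcp_rot"]).as_matrix();return o,M
def delta(target_tcp,yaw):
    o,M=frm();cy=np.arctan2(M[1,0],M[0,0]);d=M.T@(np.array(target_tcp)-o["eef_pos"])
    t=-(yaw-cy);print("shift",d.round(4),"turn",round((t+np.pi)%(2*np.pi)-np.pi,4),"cur yaw",round(cy,3),"tiltz",M[:,2].round(4),"j",o["joint_pos"].round(3),"t",o["t"])
E
python3 - <<'E'
from h import *
for n in("scene","top"):
    print(n,wing(n,"0"))
    p,d,X=load(n,"0");q=p.astype(int)
    # black grip
    m=(np.hypot(X[...,0]-.472,X[...,1]-.011)<.022)&(X[...,2]>.195)&(d>0)
    P=X[m];print(" bgrip",len(P),P.mean(0).round(4),np.percentile(P[:,2],95).round(4),P.min(0).round(3),P.max(0).round(3))
    T=P[P[:,2]>np.percentile(P[:,2],90)-.006];print("  toponly",len(T),cv2.minEnclosingCircle(T[:,:2].astype(np.float32)*1000))
    # bar top
    m=(d>0)&(abs(X[...,2]-.188)<.006)&(np.hypot(X[...,0]-.58,X[...,1]-.07)<.15)
    P=X[m]; L=cv2.fitLine(P[:,:2].astype(np.float32),cv2.DIST_HUBER,0,.002,.001).ravel();print(" bar",len(P),np.median(P[:,2]),np.degrees(np.arctan2(L[1],L[0])),L)
    # pivot top
    m=(d>0)&(X[...,2]>.17)&(np.hypot(X[...,0]-.695,X[...,1]-.135)<.022)
    P=X[m];z=np.percentile(P[:,2],80);T=P[P[:,2]>z-.006];print(" pivot",z,cv2.minEnclosingCircle(T[:,:2].astype(np.float32)*1000))
    # mat
    hs=cv2.cvtColor(p,cv2.COLOR_RGB2HSV); m=(hs[...,0]>105)&(hs[...,0]<125)&(hs[...,1]>150)&(d>0)&(abs(X[...,2])<.02)
    nb,lab,st,ce=cv2.connectedComponentsWithStats(m.astype(np.uint8));i=1+np.argmax(st[1:,4])
    print(" mat",cv2.minAreaRect(X[lab==i][:,:2].astype(np.float32)*1000),np.median(X[lab==i][:,2]))
    # lid rim
    m=(d>0)&(abs(X[...,2]-.126)<.004)&(np.hypot(X[...,0]-.598,X[...,1]-.083)<.095)
    P=X[m];print(" lid",len(P),cv2.minEnclosingCircle(P[:,:2].astype(np.float32)*1000),np.median(P[:,2]))
delta((.598,.083,.44),.51)
E
```

```text
scene (array([0.5995, 0.084 , 0.2314]), np.float64(0.2343), np.float64(28.427203787133777), ((597.1419677734375, 83.76885986328125), (58.314449310302734, 19.95608139038086), 17.55910873413086))
 bgrip 98 [0.4718 0.0156 0.2159] 0.2262 [0.456 0.004 0.195] [0.482 0.026 0.229]
  toponly 49 ((468.79791259765625, 17.359214782714844), 13.42468547821045)
 bar 515 0.18949476127232814 28.75804 [0.8766593  0.4811118  0.59900314 0.08253842]
 pivot 0.19507436829927585 ((688.2470703125, 132.6649169921875), 15.749425888061523)
 mat ((537.7392578125, -191.16493225097656), (249.5052947998047, 251.95474243164062), 87.58890533447266) 0.006209845776664452
 lid 1284 ((591.5626831054688, 77.96353149414062), 86.15384674072266) 0.12729192567355554
top (array([0.5953, 0.0813, 0.2294]), np.float64(0.2317), np.float64(27.49115632868768), ((595.9929809570312, 81.36200714111328), (58.32423400878906, 19.743406295776367), 36.894100189208984))
 bgrip 92 [0.4698 0.0128 0.2197] 0.2237 [0.46  0.002 0.201] [0.48  0.023 0.225]
  toponly 84 ((469.060302734375, 13.732162475585938), 10.674331665039062)
 bar 738 0.18765775525753714 28.353056 [0.88003796 0.47490332 0.5931381  0.07918317]
 pivot 0.19335500509088993 ((689.2521362304688, 131.26698303222656), 14.436544418334961)
 mat ((537.4566650390625, -193.4958038330078), (246.8750457763672, 247.2508544921875), 87.73408508300781) 0.0033691173284945593
 lid 2651 ((596.804443359375, 81.87674713134766), 79.30699157714844) 0.12602843259854002
shift [ 0.5791 -0.4293 -0.0356] turn -0.0852 cur yaw 0.425 tiltz [-6.0e-04  1.7e-03 -1.0e+00] j [-1.203  0.092  1.232 -0.     1.82  -0.057] t 0.1
```

Emit:
apply_moves([
  [0,0,-0.05,0,0.05],
  [0,0,-0.1,0,0.05],
  [0.04,-0.03,-0.1,0,0.05],
  [0.08,-0.06,-0.1,0,0.05],
  [0.12,-0.09,-0.1,0,0.05],
  [0.168,-0.125,-0.1,0,0.05],
  [0.216,-0.16,-0.1,0,0.05],
  [0.264,-0.196,-0.1,-0.02,0.05],
  [0.312,-0.232,-0.1,-0.04,0.05],
  [0.36,-0.267,-0.1,-0.05,0.05],
  [0.408,-0.303,-0.1,-0.06,0.05],
  [0.456,-0.339,-0.1,-0.067,0.05],
  [0.504,-0.374,-0.1,-0.067,0.05],
  [0.54,-0.402,-0.1,-0.067,0.05],
  [0.565,-0.42,-0.1,-0.067,0.05],
  [0.578,-0.4295,-0.1,-0.067,0.05],
  [0.578,-0.4295,-0.1,-0.067,0.05],
  [0.578,-0.4295,-0.1,-0.067,0.05],
], grip_force=60)

```text
t: 2.35
eef_pos: [0.5966, 0.0819, 0.5049]
tcp_rot: [0.97, 0.243, 0.0, 0.0]
contact_force: [-0.2, -0.3, 0.6]
gripper_width: 0.571
```

```bash
python3 -c "
from h import *
delta((.597,.0825,.383),.492)"
```

```text
shift [ 0.0007 -0.0004  0.1219] turn -0.0013 cur yaw 0.491 tiltz [ 1.e-04 -4.e-04 -1.e+00] j [ 0.08   0.144  0.994 -0.     2.004  1.16 ] t 2.35
```

Emit:
apply_moves([
  [0.0005,0,0.04,0,0.045],
  [0.0005,0,0.08,0,0.045],
  [0.0005,0,0.105,0,0.045],
  [0.0005,0,0.122,0,0.045],
  [0.0005,0,0.122,0,0.045],
  [0.0005,0,0.122,0,0.0],
  [0.0005,0,0.122,0,0.0],
  [0.0005,0,0.122,0,0.0],
  [0.0005,0,0.122,0,0.0],
  [0.0005,0,0.122,0,0.0],
], grip_force=60)

```text
t: 3.6
eef_pos: [0.5976, 0.0826, 0.3835]
tcp_rot: [0.97, 0.243, 0.001, 0.001]
contact_force: [3.1, -4.3, 3.4]
gripper_width: 0.159
```

```bash
python3 -c "
from h import *
delta((.597,.0825,.383),.492);o=robot.get_obs();print(o)
for n,(u,v) in dict(scene=(290,150),top=(210,170)).items():
    p,d,X=shot(n,'1'); crop(p,u,v,130,140,3,f'pics/{n}_1.png')
a=cv2.imread('pics/scene_1.png');b=cv2.imread('pics/top_1.png');cv2.imwrite('pics/b1.png',np.hstack([a,b]))"
```

```text
shift [-0.0006 -0.0002  0.0005] turn -0.001 cur yaw 0.491 tiltz [ 0.0023 -0.0011 -1.    ] j [ 8.100e-02  9.600e-02  1.263e+00 -1.000e-03  1.780e+00  1.161e+00] t 3.6
{'t': 3.6, 'joint_pos': array([ 8.12540714e-02,  9.56763478e-02,  1.26324578e+00, -1.34139053e-03,
        1.78049252e+00,  1.16075377e+00]), 'qd': array([ 3.95063373e-04,  1.21645644e-03,  1.33403150e-04,  3.57488121e-04,
       -6.82112713e-07, -2.01366552e-03]), 'joint_torque': array([  2.59105682, -43.39611769, -38.43083024,   1.49771802,
         0.79460369,   0.04687743]), 'eef_pos': array([0.59761844, 0.08255834, 0.38346768]), 'tcp_rot': array([9.70013201e-01, 2.43048913e-01, 9.66986627e-04, 8.25228651e-04]), 'contact_force': array([ 3.0940721 , -4.28666701,  3.40629601]), 'wrist_torque': array([-0.70874119, -0.48552867,  0.04499482]), 'gripper_width': 0.15915168748689038}
```

View pics/b1.png

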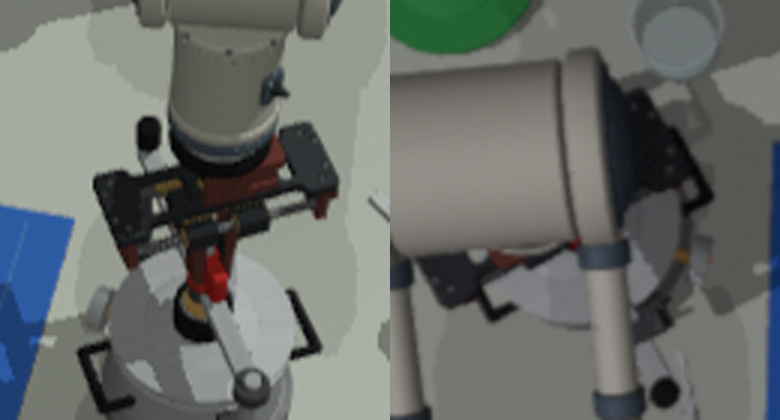

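Emit:
apply_moves([
  [0,0.0005,0,-0.1,0.0],
  [0,0.0005,-0.0003,-0.2,0.0],
  [0,0.0005,-0.0006,-0.3,0.0],
  [0,0.0005,-0.0008,-0.4,0.0],
  [0,0.0005,-0.0008,-0.4,0.0],
], grip_force=60)

```text
t: 4.32
eef_pos: [0.5974, 0.083, 0.3843]
tcp_rot: [0.902, 0.431, 0.001, -0.0]
contact_force: [-0.0, -0.4, 4.8]
gripper_width: 0.155
```

```bash
python3 -c "
from h import *
delta((.597,.0825,.383),.492);o=robot.get_obs();print(o)
p,d,X=shot('scene','2'); crop(p,290,150,130,140,4,f'pics/s2.png')
"
```

```text
shift [-0.0006  0.      0.0013] turn 0.3999 cur yaw 0.892 tiltz [ 7.e-04  9.e-04 -1.e+00] j [8.100e-02 9.600e-02 1.262e+00 1.000e-03 1.783e+00 7.600e-01] t 4.325
{'t': 4.325, 'joint_pos': array([8.13948547e-02, 9.58571202e-02, 1.26154602e+00, 9.09459268e-04,
       1.78344992e+00, 7.60446947e-01]), 'qd': array([ 0.00135185, -0.0001684 ,  0.00076143,  0.00180982, -0.00057118,
        0.04513346]), 'joint_torque': array([ -0.11875405, -41.72309518, -37.88245797,   0.15959412,
        -0.2268649 ,  -0.15697595]), 'eef_pos': array([0.59736875, 0.0829926 , 0.38432112]), 'tcp_rot': array([ 9.02193299e-01,  4.31331563e-01,  5.03934274e-04, -2.83437024e-04]), 'contact_force': array([-0.02056913, -0.40211551,  4.79730638]), 'wrist_torque': array([-0.07083738,  0.10349561,  0.38944704]), 'gripper_width': 0.15477357939848868}
```

View pics/s2.png

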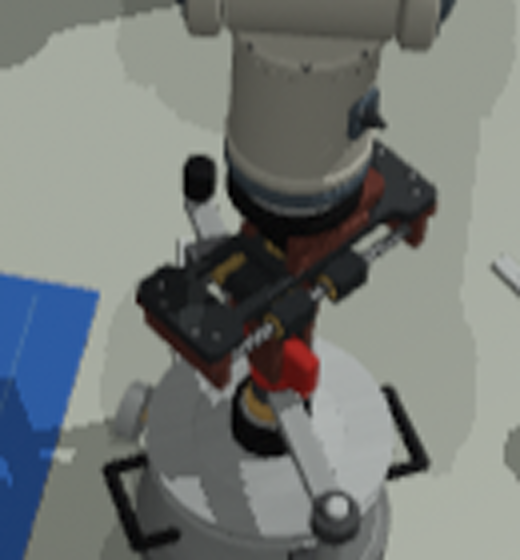

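The knob is turning with the fingers, and the torque has dropped. Now I'll back it off freely.

Emit:
apply_moves([
  [0,0,-0.0003,-0.17,0.0],
  [0,0,-0.0006,-0.34,0.0],
  [0,0,-0.001,-0.51,0.0],
  [0,0,-0.0013,-0.68,0.0],
  [0,0,-0.0016,-0.85,0.0],
  [0,0,-0.0019,-1.02,0.0],
  [0,0,-0.0023,-1.19,0.0],
  [0,0,-0.0026,-1.36,0.0],
  [0,0,-0.0029,-1.53,0.0],
  [0,0,-0.0032,-1.7,0.0],
  [0,0,-0.0036,-1.87,0.0],
  [0,0,-0.0039,-2.04,0.0],
  [0,0,-0.0042,-2.21,0.0],
  [0,0,-0.0045,-2.38,0.0],
  [0,0,-0.0048,-2.55,0.0],
  [0,0,-0.0052,-2.72,0.0],
  [0,0,-0.0055,-2.89,0.0],
  [0,0,-0.0058,-3.06,0.0],
  [0,0,-0.0061,-3.2,0.0],
  [0,0,-0.0061,-3.2,0.0],
], grip_force=40)

```text
t: 6.88
eef_pos: [0.5963, 0.0818, 0.3897]
tcp_rot: [-0.456, 0.89, 0.0, -0.003]
contact_force: [-9.9, -5.8, 7.1]
gripper_width: 0.156
```

```bash
python3 -c "
from h import *
delta((.597,.0825,.383),.492);o=robot.get_obs();print(o['contact_force'],o['wrist_torque'])
p,d,X=shot('scene','3'); crop(p,290,150,130,140,4,f'pics/s3.png')
"
```

```text
shift [-0.001  -0.0002  0.0067] turn -2.6855 cur yaw -2.194 tiltz [-0.0056 -0.0024 -1.    ] j [ 8.000e-02  9.600e-02  1.252e+00 -2.000e-03  1.800e+00 -2.439e+00] t 6.875
[-9.87044298 -5.76707378  7.06814966] [-0.96566812  1.60624845  0.00201553]
```

View pics/s3.png

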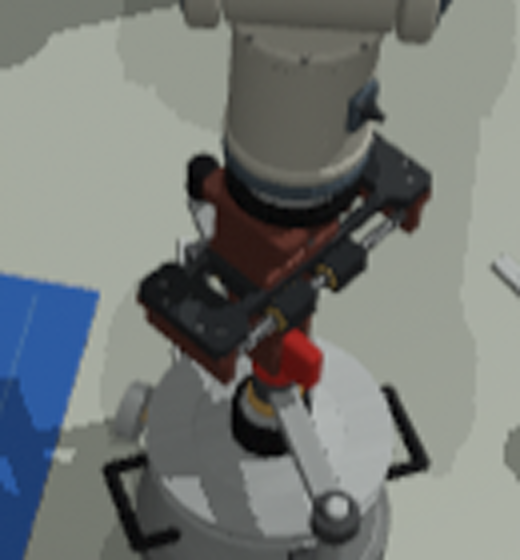

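Emit:
apply_moves([
  [0,0,0,0,0.05],
  [0,0,0,0,0.05],
  [0,0,-0.02,0,0.05],
  [0,0,-0.045,0,0.05],
  [0,0,-0.045,0.18,0.05],
  [0,0,-0.045,0.36,0.05],
  [0,0,-0.045,0.54,0.05],
  [0,0,-0.045,0.72,0.05],
  [0,0,-0.045,0.9,0.05],
  [0,0,-0.045,1.08,0.05],
  [0,0,-0.045,1.26,0.05],
  [0,0,-0.045,1.44,0.05],
  [0,0,-0.045,1.62,0.05],
  [0,0,-0.045,1.8,0.05],
  [0,0,-0.045,1.98,0.05],
  [0,0,-0.045,2.16,0.05],
  [0,0,-0.045,2.34,0.05],
  [0,0,-0.045,2.52,0.05],
  [0,0,-0.045,2.7,0.05],
  [0,0,-0.045,2.88,0.05],
])

```text
t: 9.43
eef_pos: [0.5977, 0.083, 0.4339]
tcp_rot: [0.824, 0.567, -0.0, -0.0]
contact_force: [-0.5, 0.7, -0.3]
gripper_width: 0.57
```

```bash
python3 -c "
from h import *
delta((.5965,.082,.390),-2.194+np.pi);o=robot.get_obs();print(o['contact_force'],o['wrist_torque'])
p,d,X=shot('scene','4'); crop(p,290,150,130,140,4,f'pics/s4.png')
print(wing('scene','4'))
"
```

```text
shift [-0.0014 -0.0008  0.0439] turn 0.2579 cur yaw 1.206 tiltz [-8.e-04  5.e-04 -1.e+00] j [8.100e-02 1.090e-01 1.159e+00 1.000e-03 1.874e+00 4.470e-01] t 9.425
[-0.51656887  0.69853991 -0.34278859] [-0.03319666 -0.04327798  0.00556848]
(array([0.6059, 0.0977, 0.2382]), np.float64(0.24), np.float64(39.78754804670987), ((604.0567016601562, 94.65594482421875), (36.42140579223633, 16.218631744384766), 40.195526123046875))
```

View pics/s4.png

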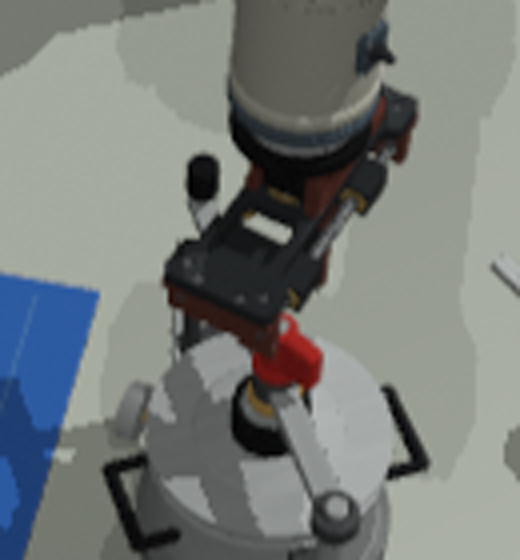

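Emit:
apply_moves([
  [-0.0012,-0.0006,0,0.18,0.05],
  [-0.0012,-0.0006,0,0.26,0.05],
  [-0.0012,-0.0006,0.025,0.26,0.05],
  [-0.0012,-0.0006,0.0435,0.26,0.05],
  [-0.0012,-0.0006,0.0435,0.26,0.0],
  [-0.0012,-0.0006,0.0435,0.26,0.0],
  [-0.0012,-0.0006,0.0435,0.26,0.0],
  [-0.0012,-0.0006,0.0433,0.1,0.0],
  [-0.0012,-0.0006,0.043,-0.07,0.0],
  [-0.0012,-0.0006,0.0427,-0.24,0.0],
  [-0.0012,-0.0006,0.0424,-0.41,0.0],
  [-0.0012,-0.0006,0.042,-0.58,0.0],
  [-0.0012,-0.0006,0.0417,-0.75,0.0],
  [-0.0012,-0.0006,0.0413,-0.92,0.0],
  [-0.0012,-0.0006,0.041,-1.09,0.0],
  [-0.0012,-0.0006,0.0407,-1.26,0.0],
  [-0.0012,-0.0006,0.0403,-1.43,0.0],
  [-0.0012,-0.0006,0.04,-1.57,0.0],
  [-0.0012,-0.0006,0.04,-1.57,0.05],
  [-0.0012,-0.0006,0.04,-1.57,0.05],
], grip_force=40)

```text
t: 11.98
eef_pos: [0.5967, 0.0818, 0.395]
tcp_rot: [0.18, 0.984, 0.0, 0.001]
contact_force: [-0.1, 0.0, -0.2]
gripper_width: 0.346
```

```bash
python3 -c "
from h import *
o=robot.get_obs();print(o['contact_force'],o['gripper_width'])
p,d,X=shot('scene','5'); crop(p,290,150,130,140,4,f'pics/s5.png')
delta((.469,.0145,.50),.4975+.3);delta((.469,.0145,.50),.4975)
"
```

```text
[-0.12232339  0.00100355 -0.1737588 ] 0.34618455270431364
shift [ 0.0955 -0.1081 -0.1053] turn 1.9822 cur yaw 2.78 tiltz [ 7.e-04  1.e-04 -1.e+00] j [ 0.08   0.095  1.244  0.     1.802 -1.129] t 12.025
shift [ 0.0955 -0.1081 -0.1053] turn 2.2822 cur yaw 2.78 tiltz [ 7.e-04  1.e-04 -1.e+00] j [ 0.08   0.095  1.244  0.     1.802 -1.129] t 12.025
```

View pics/s5.png

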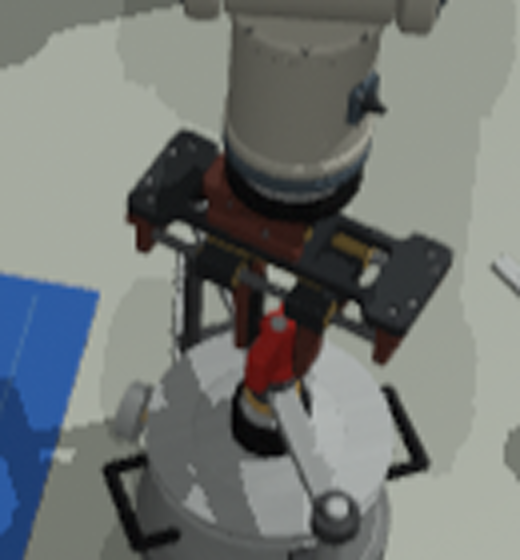

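Emit:
apply_moves([
  [0,0,-0.03,0,0.05],
  [0,0,-0.06,0,0.05],
  [0.015,-0.017,-0.06,-0.15,0.05],
  [0.035,-0.04,-0.06,-0.33,0.05],
  [0.055,-0.062,-0.06,-0.5,0.05],
  [0.075,-0.085,-0.06,-0.68,0.05],
  [0.09,-0.102,-0.06,-0.8,0.05],
  [0.0955,-0.1081,-0.06,-0.86,0.05],
  [0.0955,-0.1081,-0.06,-0.86,0.05],
])

```text
t: 13.15
eef_pos: [0.4687, 0.014, 0.4551]
tcp_rot: [-0.246, 0.969, -0.0, 0.001]
contact_force: [-0.4, -0.4, -0.1]
gripper_width: 0.565
```

```bash
python3 -c "
from h import *
p,d,X=shot('scene','6'); crop(p,280,140,130,140,4,f'pics/s6.png')
print(wing('scene','6'))
delta((.469,.0145,.375),.4975+np.pi)
"
```

```text
(array([0.6   , 0.0835, 0.2415]), np.float64(0.2439), np.float64(-20.894735513153137), ((598.034912109375, 83.51509094238281), (18.004047393798828, 58.41526412963867), 72.387451171875))
shift [-0.      0.0004  0.0798] turn 0.0002 cur yaw -2.644 tiltz [ 9.e-04  1.e-04 -1.e+00] j [-0.042 -0.242  1.458  0.     1.925 -2.111] t 13.2
```

View pics/s6.png

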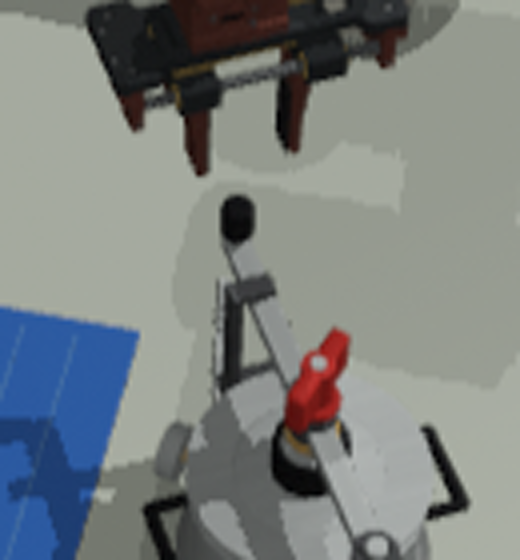

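Emit:
apply_moves([
  [0,0,0.035,0,0.05],
  [0,0,0.065,0,0.05],
  [0,0,0.08,0,0.05],
  [0,0,0.08,0,0.05],
  [0,0,0.08,0,0.0],
  [0,0,0.08,0,0.0],
  [0,0,0.08,0,0.0],
  [0,0,0.08,0,0.0],
], grip_force=20)

```text
t: 14.2
eef_pos: [0.4692, 0.0141, 0.3753]
tcp_rot: [-0.247, 0.969, -0.0, 0.001]
contact_force: [-0.3, 0.8, 2.6]
gripper_width: 0.244
```

```bash
python3 -c "
from h import *
o,M=frm();print(o['contact_force'],o['gripper_width']*.0878)
e=o['eef_pos'];piv=np.array([.689,.1318]);v=e[:2]-piv;print(np.hypot(*v),np.degrees(np.arctan2(*v[::-1])))
yaw=np.arctan2(M[1,0],M[0,0]);print(yaw,M[:,2])
v=v*.25/np.hypot(*v)
for k in range(1,21):
    a=-.09*k;R=np.array([[np.cos(a),-np.sin(a)],[np.sin(a),np.cos(a)]])
    t=piv+R@v; d=M.T@np.array([t[0]-e[0],t[1]-e[1],0]);print(k,t.round(3),d.round(4),-a)
"
```

```text
[-0.27724974  0.78124325  2.59555957] 0.021394250988072117
0.2493006129335822 -151.83979375367437
-2.641524017725442 [ 1.48172901e-03 -1.19776686e-04 -9.99998895e-01]
1 [0.459 0.034] [-0.0005  0.0225 -0.    ] 0.09
2 [0.451 0.055] [-0.0037  0.0447 -0.    ] 0.18
3 [0.445 0.077] [-0.0089  0.0666 -0.    ] 0.27
4 [0.441 0.099] [-0.0161  0.0879 -0.0001] 0.36
5 [0.439 0.121] [-2.510e-02  1.085e-01 -1.000e-04] 0.44999999999999996
6 [0.439 0.144] [-3.600e-02  1.282e-01 -1.000e-04] 0.54
7 [0.441 0.166] [-4.860e-02  1.469e-01 -1.000e-04] 0.63
8 [0.445 0.188] [-6.280e-02  1.643e-01 -1.000e-04] 0.72
9 [0.452 0.21 ] [-0.0785  0.1804 -0.    ] 0.8099999999999999
10 [0.46  0.231] [-0.0956  0.195  -0.    ] 0.8999999999999999
11 [0.469 0.251] [-0.1139  0.208  -0.    ] 0.99
12 [0.481 0.271] [-0.1334  0.2194 -0.    ] 1.08
13 [0.494 0.289] [-0.1537  0.2289  0.    ] 1.17
14 [0.509 0.306] [-0.1749  0.2365  0.    ] 1.26
15 [0.526 0.321] [-0.1966  0.2423  0.    ] 1.3499999999999999
16 [0.543 0.335] [-2.188e-01  2.460e-01  1.000e-04] 1.44
17 [0.562 0.347] [-2.412e-01  2.477e-01  1.000e-04] 1.53
18 [0.582 0.358] [-2.637e-01  2.474e-01  1.000e-04] 1.6199999999999999
19 [0.603 0.366] [-2.861e-01  2.451e-01  2.000e-04] 1.71
20 [0.624 0.373] [-3.082e-01  2.408e-01  2.000e-04] 1.7999999999999998
```

Emit:
apply_moves([
  [-0.0005,0.0225,0,0.09,0.0],
  [-0.0037,0.0447,0,0.18,0.0],
  [-0.0089,0.0666,0,0.27,0.0],
  [-0.0161,0.0879,0,0.36,0.0],
  [-0.0161,0.0879,0,0.36,0.0],
], grip_force=20)

```text
t: 14.82
eef_pos: [0.4415, 0.1002, 0.3753]
tcp_rot: [-0.07, 0.998, 0.0, 0.002]
contact_force: [5.4, 0.0, 1.1]
gripper_width: 0.247
```

```bash
python3 -c "
from h import *
o,M=frm();print(o['contact_force'],o['gripper_width']*.0878)
p,d,X=shot('scene','7'); crop(p,280,140,130,140,4,f'pics/s7.png')
e=o['eef_pos'];piv=np.array([.689,.1318]);v=e[:2]-piv;print(e,np.hypot(*v),np.degrees(np.arctan2(*v[::-1])))
yaw=np.arctan2(M[1,0],M[0,0]);print(yaw,M[:,2],M.T@o['contact_force'])
"
```

```text
[5.38551904 0.03879635 1.13400967] 0.021662575926858937
[0.44146251 0.10020548 0.37532883] 0.24954563682463532 -172.7263640008727
-3.000735173488097 [ 4.15245920e-03  7.89200163e-04 -9.99991067e-01] [-5.3423678  -0.71745197 -1.11160577]
```

View pics/s7.png

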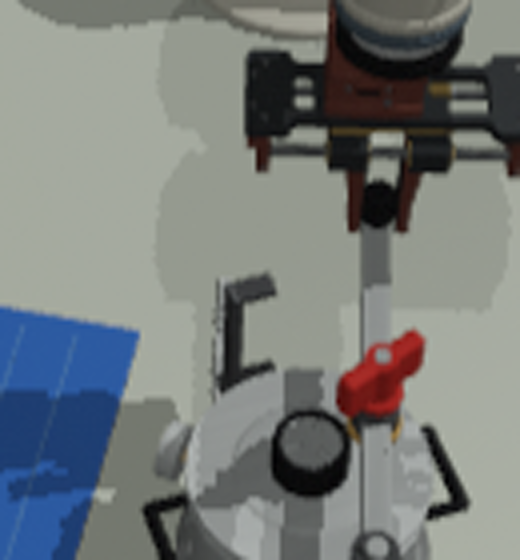

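Emit:
apply_moves([
  [-0.0015,0.0249,0,0.1,0.0],
  [-0.0055,0.0495,0,0.2,0.0],
  [-0.0115,0.0736,0,0.3,0.0],
  [-0.02,0.097,0,0.4,0.0],
  [-0.031,0.1194,0,0.5,0.0],
  [-0.044,0.1406,0,0.6,0.0],
  [-0.059,0.1602,0,0.7,0.0],
  [-0.0757,0.1784,0,0.8,0.0],
  [-0.0944,0.1947,0,0.9,0.0],
  [-0.1147,0.209,0,1.0,0.0],
  [-0.1362,0.2214,0,1.1,0.0],
  [-0.1588,0.2315,0,1.2,0.0],
  [-0.1824,0.2393,0,1.3,0.0],
  [-0.2018,0.244,0,1.38,0.0],
  [-0.2018,0.244,0,1.38,0.0],
  [-0.2018,0.244,0,1.38,0.05],
  [-0.2018,0.244,0,1.38,0.05],
  [-0.2018,0.244,-0.03,1.38,0.05],
  [-0.2018,0.244,-0.08,1.38,0.05],
], grip_force=20)

```text
t: 17.25
eef_pos: [0.6067, 0.3693, 0.4522]
tcp_rot: [0.581, 0.814, -0.003, -0.001]
contact_force: [-0.8, 0.3, 0.1]
gripper_width: 0.567
```

```bash
cat >> h.py <<'E'
def both(tag,u=210,v=150):
    a,_,_=shot("scene",tag);b,_,_=shot("top",tag)
    crop(a,270,140,170,170,2.35,"pics/t1.png");crop(b,200,170,170,170,2.35,"pics/t2.png")
    cv2.imwrite(f"pics/b{tag}.png",np.hstack([cv2.imread("pics/t1.png"),cv2.imread("pics/t2.png")]))
E
python3 -c "
from h import *
both('8')
o,M=frm();print(o['contact_force'],o['gripper_width']*.0878,o['joint_pos'].round(3),o['t'])
"
```

```text
[-0.71665307 -0.32771348  0.89071065] 0.050198266072652785 [0.499 0.431 0.73  0.    1.97  0.167] 17.35
```

View pics/b8.png

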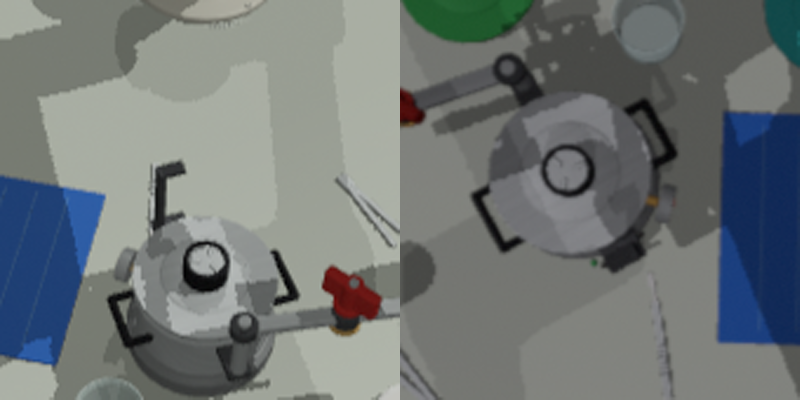

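The bridge is now well aside, with the boss and lid fully exposed. Next I'll measure the boss and the mat.

Run:
```python
from h import *
for n in("scene","top"):
    p,d,X=load(n,"8")
    m=(d>0)&(abs(X[...,2]-.157)<.006)&(np.hypot(X[...,0]-.597,X[...,1]-.0825)<.045)
    P=X[m];print(n,"boss",len(P),cv2.minEnclosingCircle(P[:,:2].astype(np.float32)*1000),P.mean(0).round(4),np.median(P[:,2]))
    m=(d>0)&(abs(X[...,2]-.126)<.004)&(np.hypot(X[...,0]-.597,X[...,1]-.0825)<.088)
    P=X[m];print(" lid",len(P),cv2.minEnclosingCircle(P[:,:2].astype(np.float32)*1000),np.median(P[:,2]))
    hs=cv2.cvtColor(p,cv2.COLOR_RGB2HSV); m=(hs[...,0]>105)&(hs[...,0]<125)&(hs[...,1]>150)&(d>0)&(abs(X[...,2])<.02)
    nb,lab,st,ce=cv2.connectedComponentsWithStats(m.astype(np.uint8));i=1+np.argmax(st[1:,4])
    print(" mat",cv2.minAreaRect(X[lab==i][:,:2].astype(np.float32)*1000),np.median(X[lab==i][:,2]))
delta((.597,.082,.42),.4975)
delta((.597,.082,.42),1.64)
```

```text
scene boss 282 ((596.64794921875, 82.72486114501953), 27.438291549682617) [0.5966 0.0837 0.1577] 0.15765602477964225
 lid 1418 ((595.0989990234375, 83.93072509765625), 80.52145385742188) 0.1274423492738169
 mat ((537.1484375, -191.5917205810547), (250.02401733398438, 253.18099975585938), 87.56827545166016) 0.006164066443738637
top boss 389 ((596.8674926757812, 81.65288543701172), 24.893917083740234) [0.5968 0.0815 0.1558] 0.15569905611844706
 lid 2985 ((596.8359375, 82.01097106933594), 79.27482604980469) 0.1260297366547521
 mat ((537.66015625, -193.33010864257812), (246.3712921142578, 247.62391662597656), 87.64594268798828) 0.0034480679329773533
shift [-0.2684 -0.102   0.0406] turn 1.4051 cur yaw 1.903 tiltz [ 0.0091  0.0054 -0.9999] j [0.499 0.431 0.73  0.    1.97  0.167] t 17.35
shift [-0.2684 -0.102   0.0406] turn 0.2626 cur yaw 1.903 tiltz [ 0.0091  0.0054 -0.9999] j [0.499 0.431 0.73  0.    1.97  0.167] t 17.35
```

Emit:
apply_moves([
  [0,0,-0.02,0,0.0878],
  [-0.03,-0.011,-0.03,0.1,0.0878],
  [-0.07,-0.027,-0.03,0.2,0.0878],
  [-0.12,-0.046,-0.03,0.3,0.0878],
  [-0.17,-0.065,-0.03,0.4,0.0878],
  [-0.215,-0.082,-0.03,0.5,0.0878],
  [-0.25,-0.095,-0.03,0.6,0.0878],
  [-0.2684,-0.102,-0.03,0.7,0.0878],
  [-0.2684,-0.102,0.01,0.713,0.0878],
  [-0.2684,-0.102,0.04,0.713,0.0878],
  [-0.2684,-0.102,0.04,0.713,0.0878],
], grip_force=25)

```text
t: 18.73
eef_pos: [0.5973, 0.0821, 0.4108]
tcp_rot: [0.828, 0.56, -0.003, -0.002]
contact_force: [0.6, 0.4, 0.8]
gripper_width: 0.998
```

```bash
python3 -c "
from h import *
both('9')
delta((.597,.082,.312),1.19)
"
```

```text
shift [-0.0003 -0.0004  0.1032] turn -0.0007 cur yaw 1.189 tiltz [ 3.e-04  2.e-04 -1.e+00] j [0.08  0.102 1.201 0.    1.839 0.462] t 18.825
```

View pics/b9.png

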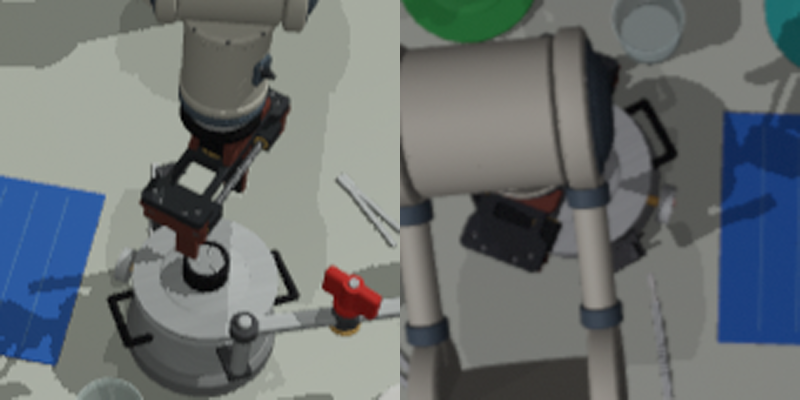

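Emit:
apply_moves([
  [-0.0003,-0.0004,0.04,0,0.0878],
  [-0.0003,-0.0004,0.07,0,0.0878],
  [-0.0003,-0.0004,0.09,0,0.0878],
  [-0.0003,-0.0004,0.1,0,0.0878],
  [-0.0003,-0.0004,0.103,0,0.0878],
  [-0.0003,-0.0004,0.103,0,0.0878],
  [-0.0003,-0.0004,0.103,0,0.04],
  [-0.0003,-0.0004,0.103,0,0.0],
  [-0.0003,-0.0004,0.103,0,0.0],
  [-0.0003,-0.0004,0.103,0,0.0],
  [-0.0003,-0.0004,0.103,0,0.0],
], grip_force=35)

```text
t: 20.2
eef_pos: [0.5971, 0.0818, 0.3116]
tcp_rot: [0.828, 0.56, -0.0, -0.0]
contact_force: [0.6, 0.6, 1.0]
gripper_width: 0.564
```

```bash
python3 -c "
from h import *
delta((.597,.082,.312),1.19)
o,M=frm();print(o['contact_force'],M.T@o['contact_force'],o['gripper_width']*.0878)
"
```

```text
shift [ 0.0002 -0.0002 -0.0004] turn -0.0012 cur yaw 1.189 tiltz [-2.e-04  0.e+00 -1.e+00] j [0.08  0.099 1.386 0.    1.656 0.462] t 20.2
[0.57717065 0.61994311 0.99048638] [ 0.79037331  0.30433001 -0.99056144] 0.04954725994650308
```

Gripped at 49.5 mm, the boss diameter, with a negligible side force. Now I'll lift straight up, gently at first.

Emit:
apply_moves([
  [0,0,-0.004,0,0.0],
  [0,0,-0.01,0,0.0],
  [0,0,-0.018,0,0.0],
  [0,0,-0.03,0,0.0],
  [0,0,-0.05,0,0.0],
  [0,0,-0.08,0,0.0],
  [0,0,-0.115,0,0.0],
  [0,0,-0.14,0,0.0],
  [0,0,-0.14,0,0.0],
  [0,0,-0.14,0,0.0],
])

```text
t: 21.45
eef_pos: [0.5972, 0.0817, 0.4508]
tcp_rot: [0.828, 0.56, -0.0, -0.0]
contact_force: [-0.9, -0.6, -4.4]
gripper_width: 0.563
```

```bash
python3 -c "
from h import *
both('10')
delta((.5375,-.1925,.4516),1.19)
o,M=frm();print(o['contact_force'],o['wrist_torque'],o['gripper_width']*.0878)
"
```

```text
shift [-0.2767  0.0468 -0.0016] turn -0.0012 cur yaw 1.189 tiltz [-2.9e-03 -3.0e-04 -1.0e+00] j [ 0.08   0.115  1.125 -0.     1.904  0.462] t 21.55
[-0.19375024 -0.06096583 -3.73096558] [-0.03405453 -0.05174712  0.05389657] 0.0494665943092926
```

View pics/b10.png

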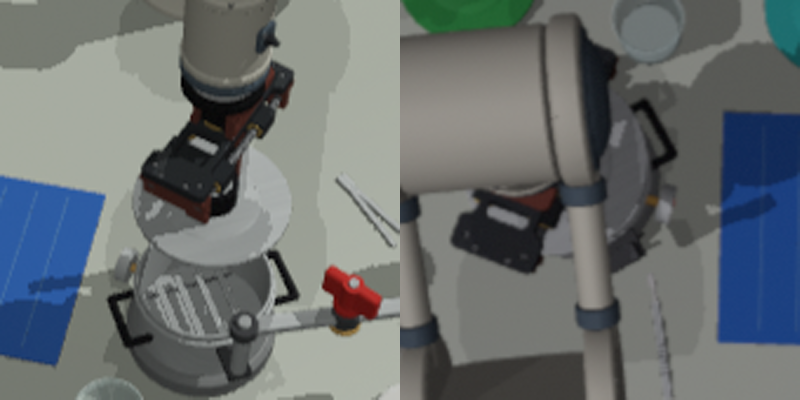

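Emit:
apply_moves([
  [-0.015,0.0025,0,0,0.0],
  [-0.04,0.007,0,0,0.0],
  [-0.08,0.0135,0,0,0.0],
  [-0.12,0.02,0,0,0.0],
  [-0.16,0.027,0,0,0.0],
  [-0.2,0.034,0,0,0.0],
  [-0.235,0.04,0,0,0.0],
  [-0.26,0.044,0,0,0.0],
  [-0.272,0.046,0,0,0.0],
  [-0.2767,0.0468,0.01,0,0.0],
  [-0.2767,0.0468,0.04,0,0.0],
  [-0.2767,0.0468,0.08,0,0.0],
  [-0.2767,0.0468,0.12,0,0.0],
  [-0.2767,0.0468,0.155,0,0.0],
  [-0.2767,0.0468,0.185,0,0.0],
  [-0.2767,0.0468,0.205,0,0.0],
  [-0.2767,0.0468,0.22,0,0.0],
  [-0.2767,0.0468,0.225,0,0.0],
  [-0.2767,0.0468,0.225,0,0.0],
])

```text
t: 23.92
eef_pos: [0.5376, -0.1925, 0.227]
tcp_rot: [0.828, 0.56, 0.0, 0.0]
contact_force: [0.5, 0.4, -3.3]
gripper_width: 0.565
```

```bash
python3 -c "
from h import *
a,_,_=shot('scene','11');crop(a,180,130,170,190,3,'pics/s11.png')
delta((.5375,-.1925,.2036),1.19)
o,M=frm();print(o['contact_force'],o['wrist_torque'],o['gripper_width']*.0878)
"
```

```text
shift [-0.     -0.0003  0.0239] turn -0.0012 cur yaw 1.189 tiltz [ 1.5e-03 -6.0e-04 -1.0e+00] j [-0.403  0.052  1.587  0.     1.502 -0.022] t 23.975
[ 0.00509688  0.96954163 -4.01851372] [-0.02717936 -0.05295659  0.01555222] 0.0494014631758684
```

View pics/s11.png

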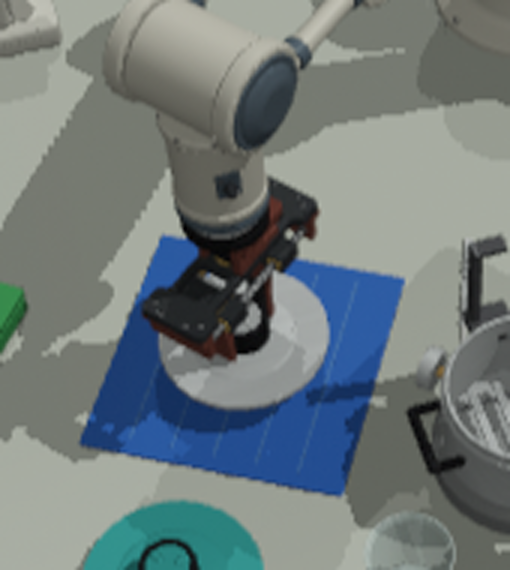

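The lid is centred over the mat, and the force reading matches its weight. Lowering slowly.

Emit:
apply_moves([
  [0,0,0.008,0,0.0],
  [0,0,0.014,0,0.0],
  [0,0,0.018,0,0.0],
  [0,0,0.02,0,0.0],
  [0,0,0.0215,0,0.0],
  [0,0,0.0225,0,0.0],
  [0,0,0.0225,0,0.0],
  [0,0,0.0225,0,0.0],
])

```text
t: 24.98
eef_pos: [0.5375, -0.1925, 0.2042]
tcp_rot: [0.828, 0.56, 0.0, 0.0]
contact_force: [-0.6, 0.4, -4.0]
gripper_width: 0.562
```

Emit:
apply_moves([
  [0,0,0.0005,0,0.0],
  [0,0,0.0005,0,0.0],
  [0,0,0.001,0,0.0],
  [0,0,0.001,0,0.0],
  [0,0,0.001,0,0.0],
])

```text
t: 25.6
eef_pos: [0.5374, -0.1925, 0.2036]
tcp_rot: [0.828, 0.56, 0.0, 0.0]
contact_force: [-2.8, 1.1, 1.1]
gripper_width: 0.565
```

The lid has touched down: the vertical force went from -4 N to +1 N. Releasing and rising.

Emit:
apply_moves([
  [0,0,0,0,0.0],
  [0,0,0,0,0.06],
  [0,0,0,0,0.0878],
  [0,0,0,0,0.0878],
  [0,0,0,0,0.0878],
  [0,0,-0.01,0,0.0878],
  [0,0,-0.04,0,0.0878],
  [0,0,-0.09,0,0.0878],
  [0,0,-0.14,0,0.0878],
  [0,0,-0.19,0,0.0878],
  [0,0,-0.22,0,0.0878],
  [-0.05,0.1,-0.22,0,0.0878],
  [-0.1,0.13,-0.22,0,0.0878],
  [-0.15,0.15,-0.22,0,0.0878],
  [-0.2,0.16,-0.22,0,0.0878],
  [-0.2,0.16,-0.22,0,0.0878],
])

```text
t: 27.6
eef_pos: [0.6103, -0.4418, 0.4215]
tcp_rot: [0.83, 0.558, -0.001, -0.001]
contact_force: [0.2, 0.8, -0.2]
gripper_width: 1.004
```

Run:
```python
from h import *
for n in("scene","top"):
    p,d,X=shot(n,"12")
    cv2.imwrite(f"pics/{n}12.png",p[:,:,::-1])
    for z,r in((.046,.045),(.020,.09)):
        m=(d>0)&(abs(X[...,2]-z)<.006)&(np.hypot(X[...,0]-.5375,X[...,1]+.1925)<r)
        P=X[m]
        if len(P)>20:print(n,z,len(P),cv2.minEnclosingCircle(P[:,:2].astype(np.float32)*1000),np.median(P[:,2]))
    print(wing(n,"12",(.656,.232)))
o=robot.get_obs();print(o["t"],o["contact_force"],o["eef_pos"])
```

```text
scene 0.046 182 ((535.8726196289062, -188.7832794189453), 27.663955688476562) 0.048648414133947215
scene 0.02 1653 ((533.6589965820312, -187.1743621826172), 83.76546478271484) 0.020542514848152935
(array([0.6578, 0.233 , 0.241 ]), np.float64(0.2434), np.float64(61.588048627866215), ((656.3062744140625, 232.92733764648438), (59.350669860839844, 19.966712951660156), 70.10438537597656))
top 0.046 315 ((537.4102172851562, -191.8594512939453), 24.966846466064453) 0.04751745481965697
top 0.02 2615 ((537.6624755859375, -192.2381591796875), 79.4560317993164) 0.018254538848688114
(array([0.6544, 0.2294, 0.2394]), np.float64(0.2413), np.float64(59.09912636779933), ((655.4049072265625, 229.65025329589844), (57.2060546875, 19.055715560913086), 51.90615463256836))
27.7 [-0.11547365 -0.02735996 -0.22822255] [ 0.61055108 -0.44032043  0.42206329]
```

View pics/scene12.png

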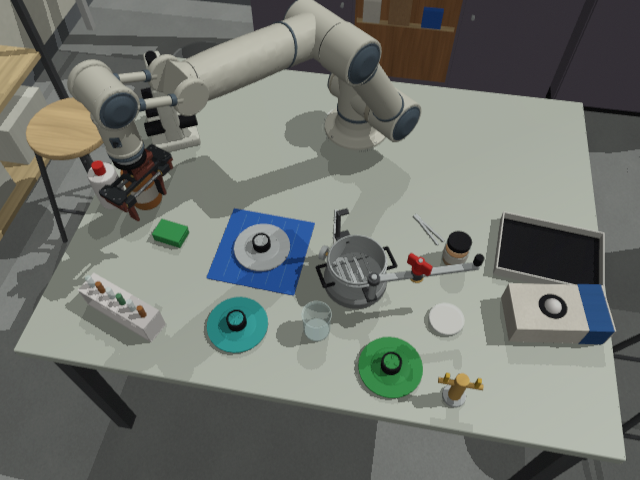

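View pics/top12.png

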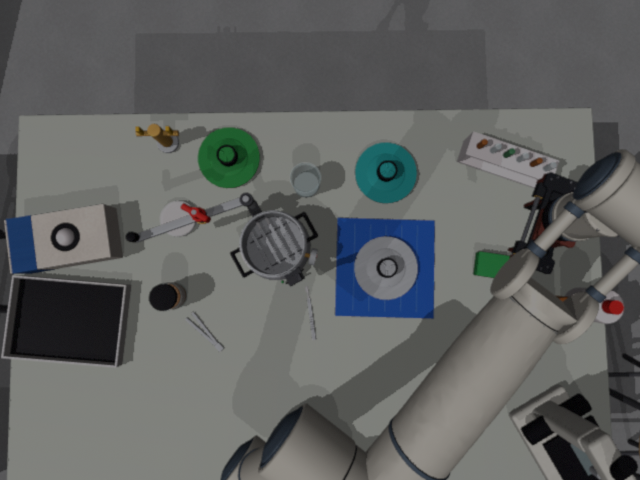

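The scene view shows the lid upright at (262,245), mid-mat, with the pot open at (357,262). The bridge lies to the right with its grip at (478,260), and all other items are where they were. The arm is touching nothing.

```bash
python3 -c "
from station import robot
print(robot.finish_job())"
```

```text
the job is handed in; nothing more can be done
None
```

The steriliser is open and the lid is lying right side up in the middle of the blue mat. I handed the job in at about 28 s of the 72 s allowed.

- **Knob:** I broke it loose with a short anticlockwise twist at 60 N grip, then backed it off in two grips to about 5.4 rad. The cameras show it about 10 mm higher, so the pad is well clear of the lid.
- **Bridge:** I swung it aside by its black grip to about 1.74 rad, and it has stayed there.
- **Lid:** I lifted it straight up, lowered it until the vertical force changed from −4 N to +1 N, and released it. In the top camera, the lid centre is within about 2 mm of the mat centre, at the expected height.
- **Forces:** The highest reading I saw was about 13 N, while turning the knob. I read the force only at the end of each move, not throughout.
- **Other items:** The rest of the bench looks unmoved by eye in both camera views. The arm is clear, with a force reading near 0 N.
- **Disagreement:** The scene camera puts the lid and mat positions 2–5 mm off the top camera. I relied mainly on the top camera. The scene camera still puts the lid within about 6 mm of the mat centre.

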